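# Free the pawl and shut the edging-stone lid

### The job

The steel lid of the copper edging-stone housing is held up by a brass ratchet pawl under the teeth of the lid's quadrant. With the fingertips, press the pawl's red thumb pad down until the pawl has swung clear of the teeth (it stays where it is left), and only then push the lid down past the pawl until it is fully shut. Only press and push: do not raise the lid any further, leave everything else on the bench where it lies, and finish with the hand clear.

Things in the scene. Friction and masses are not known exactly. Their poses are not given: they have to be found in the camera images.
- housing: Fixed copper box, 200 x 140 mm, rim 120 mm high, on a dark foot plate 235 x 165 mm; grey edging stone inside, hand crank on its -y side, pawl on its +y side. Origin: centre of the underside, on the bench; +x towards the lid's hinge, -x towards its front (which faces the robot, turned by up to 20 degrees), z up.
- lid (a joint): Angle of the steel lid, rad: 0 = shut flat on the housing (a solid stop), growing as it opens; starts at 0.87 to 1.05. The hinge is stiff and the lid stays where it is left (about 0.9 N m of friction, so some 4 to 6 N at the front edge closes it). While the pawl is engaged the first tooth stops the lid at about 0.85.
- lid_hinge (a point): Point on the lid's hinge axis, mid-width, at housing frame (100, 0, 122) mm. The axis runs along the housing's y.
- lid_front (a point): A good place to push: on the lid's top face, mid-width, 170 mm from the hinge axis, 20 mm in from the front edge. Axes: -x from hinge to front edge, z out of the top face. Lid: flat steel plate, 190 mm from axis to edge (5 mm rolled bead there), 146 wide, 4 thick; top face 4 mm above the axis when shut. A dark quadrant with 4 teeth (87 mm radius about the hinge) hangs at its +y edge.
- pawl (a joint): Angle of the brass bell-crank pawl, rad: 0 = nose under the teeth (start), growing as the red pad is pressed down; clear of the teeth from about 0.24; solid stop at 0.36. Friction holds it where it is left; about 3 to 4 N on the pad moves it.
- pad_top (a point): Centre of the top face of the pawl's red thumb pad, 36 mm (x) x 40 mm (y) x 6 mm, at housing frame (-80, 96, 93) mm when engaged, pressed from above. It goes down about 30 mm on an arc of 90 mm radius about the pawl's pivot.
- pawl_pivot (a point): The pawl's pivot, at housing frame (6, 82, 67) mm; axis along the housing's y.
- lens_a: One of two smoky brown round lenses, 62 mm across, 9 mm thick, lying loose; leave it. Origin: centre of its underside.
- lens_b: The other smoky brown lens, same size; leave it. Origin: centre of its underside.
- lens_clock: Aluminium lens clock gauge with a white dial, 78 x 60 x 18 mm, lying loose; leave it. Origin: under the dial's centre.
- screwdriver: Small brass eyewire screwdriver, 110 mm, lying loose; leave it.
- screw_jar: Little screw jar with a steel lid, 48 mm across, 50 mm tall, loose; leave it. Origin: centre of its underside.
- spectacles: Black spectacle frame with open temples, 130 x 116 x 40 mm, loose; leave it. Origin: under the bridge; the temples run along +x.
- ruler: Wooden ruler, 20 x 150 x 5 mm, lying loose; leave it. Origin: centre of its underside.

How it is judged:
By the outcome, as a careful person would: the job done as asked, in the order asked, and still so for the second after the job is handed in, with the robot touching nothing.
It also fails if it takes over 53 s, if anything falls off the work surface, if the arm or the gripper's body presses on something with over 40 N, if the wrist force passes 120 N, or if a joint passes its speed limit or range.

### The arm

A 6-joint arm with a two-finger parallel gripper is mounted at the origin on the work surface. World frame = base frame: x ahead of the robot, y to its left, z up, the work surface at z = 0. Lengths are in m, angles in degrees, forces in N, time in s.
With the tool pointing down it reaches from about 0.35 to 0.775 m from the base axis. Payload 5.5 kg.
Tool frame: the origin (TCP) lies on the centre line of the jaws, within the pads' length; the fingertips stand manip.tip_extent ahead of it and the grasp point (between the pads) lies 5 mm behind it (manip.tip_extent is the distance from the TCP to the fingertips, in m); z points along the fingers, y is the direction in which the jaws open and shut (so a half turn about z gives the same grasp; the last joint's range is limited). The gripper opens to 85 mm and grips with 20 to 120 N. Pads are 22 mm wide; open, the fingers measure 114 mm over their backs; the gripper's body (76 mm by 85 mm) begins 54 mm behind the grasp point. The pads swing forward as they close: fully open they stand 13 mm farther back than shut.
Start: joints at [-75.264, 17.945, 2.641, 74.691, 0, 82.002], TCP at [0.222, -0.53, 0.245] pointing down, gripper open.
Joint ranges: [-158.12, 158.12], [-49.38, 96.58], [-58.88, 72.47], [-126.05, 133.96], [-84.25, 85.87], [-180, 180]. Speed limits (degrees/s): [147.25, 147.25, 180, 180, 180, 180].

### API

Orientations are given as a 3x3 rotation matrix whose columns are the frame's x, y, z axes.
In Python, from rig import manip gives the robot as it stands. The module is installed in compiled form; this text tells all that it offers.
- The arm moves only by the tool send_rows, never from a script. Its arguments are lists of equal length, an entry for each row: "dp": the shift along the tool's x, y, z in mm, a list of three; "turn": the turn about the tool's z in rad. A call has exactly 8 rows; each row shifts and turns the commanded pose from where the row before left it, along the tool's axes as they then stand; what a row does not reach is not made up. A row lasts 1/8 s, in which the tool goes at most 62.5 mm and 10.7 degrees, less where a joint would pass 70% of its speed; a pose out of reach is approached as far as the arm can. A call with a gripper value outside its range is refused whole. "jaw" is the closure, from 0 (fully open) to 1 (shut), set as the call begins (left out, the last holds). The fingers move at their own pace and stop on an object; "force" is the grip in N (left out, the last holds). Time passes only in rows, so rows that do not move let the fingers close, or fill a call up. It gives the time, the measured TCP pose, the force and the opening at its end, in the units of the state.
- manip.observe(): the state, without advancing time (a new reading comes with each control period).
- manip.camera(name): name is "scene" or "top" or "wrist"; returns a dict with "color" (400x640x3 uint8, red, green, blue), "fx", "fy", "cx", "cy" (pixels), "k1" (the pictures are not rectified: a ray, as slopes to the right and down, at radius r is drawn at 1 + k1 r^2 times it, then the intrinsics apply), "R" (3x3) and "t" (3): a world point X has camera coordinates R X + t; the wrist camera has in their place "tool_from_camera" (4x4, takes a point from camera to tool coordinates, whose origin is the TCP and whose axes are the flange's). Camera axes: x right, y down, z forward; pixel columns grow to the right and rows downward; lengths in m; the calibration is good to about 2 mm. A picture is of the moment at which its call begins: read the wrist's pose just before it. There is no depth.
- manip.hand_in(): hands the job in, once; it reports no verdict.
Trained networks look in the newest picture that a camera, given by its name, has taken for a name from the list of things; names that differ only in an ending like _2 or _b are one class to them, and where a whole thing is asked for, a point or a joint stands for the part that bears it (a point fixed in the world has none). Each returns a list of dicts, best first, with "p" (0 to 1); they miss things now and then, are a little off and sometimes report something else, mostly with a low value. They report only what shows in the picture. A call takes as long as a camera call.
- manip.find_in(camera, label): "box" ([left, top, right, bottom] in pixels, round what is visible of it).
- manip.masks_of(camera, label): "pixels" (400x640 bool, what is visible of it) and "box" ([left, top, right, bottom] in pixels, round what is visible of it).
The state is a dict: "t": time; "q": joint angles; "joint_velocities": joint speeds; "tau": joint torques, N m; "position": TCP position; "orientation": TCP orientation; "ft_force": force on the tool from outside, world axes, zero at the start; "ft_torque": the same for the moment, N m; "grip_width": opening from 0.0 (shut) to 1.0 (fully open).
Only numpy, scipy, OpenCV 4.12 (cv2) and the standard library are available. Lean on these libraries where they do the work, as an engineer would, in place of code of your own. Each camera call takes 0.05 s, during which the arm holds its last target.

## Working session

There is one attempt and no reset: what is moved stays moved. The work goes in short steps, Python scripts to look and compute and a tool call to move; the robot and the scene stay as the last step left them, time stands still between calls to the robot, and variables do not carry over. Pictures are saved under pics/ and viewed, and the job is handed in when it is done.

Besides the shell and the picture viewer there is one more tool, called after "Request:" by a JSON object that holds its "fn" and its "kwargs". send_rows: Moves the arm, as the interface text tells. Its arguments: {"type":"object","properties":{"dp":{"type":"array"},"turn":{"type":"array"},"jaw":{"type":"number"},"force":{"type":"number"}},"required":["dp","turn"]}

```bash
mkdir -p pics
python3 - <<'E'
from rig import manip
import cv2,numpy as np
s=manip.observe();print({k:np.round(v,3).tolist() for k,v in s.items()},manip.tip_extent)
for n in("scene","top"):
    c=manip.camera(n);cv2.imwrite(f"pics/{n}0.png",c["color"][:,:,::-1])
    print(n,c["fx"],c["fy"],c["cx"],c["cy"],c["k1"],c["R"],c["t"])
    for l in("housing","lid","pawl","pad_top"):
        for d in manip.find_in(n,l)[:2]:print(l,d)
E
```

```text
{'t': 0.0, 'q': [-75.263, 17.992, 2.578, 74.69, -0.001, 82.002], 'joint_velocities': [-0.091, -0.163, -0.009, -0.096, 0.045, 0.02], 'tau': [-0.001, -48.062, 29.854, 0.019, -0.0, -0.0], 'position': [0.222, -0.53, 0.244], 'orientation': [[0.922, 0.386, -0.0], [0.386, -0.922, 0.002], [0.0, -0.002, -1.0]], 'ft_force': [-0.057, -0.186, 0.325], 'ft_torque': [0.015, -0.041, -0.028], 'grip_width': 0.999} 0.014
scene 401.97958660401576 401.97958660401576 320.21038011146925 201.85559385260868 -0.027878251606039954 [[-0.20164299  0.97939573  0.01114041]
 [ 0.81159072  0.17344029 -0.55788795]
 [-0.54832527 -0.10345274 -0.82984151]] [ 0.04664307 -0.38509344  1.29069423]
housing {'box': [242.5, 164.7, 371.0, 314.1], 'p': 0.79}
housing {'box': [330.4, 183.6, 351.1, 203.3], 'p': 0.6}
lid {'box': [250.6, 166.5, 341.3, 294.0], 'p': 0.93}
lid {'box': [330.3, 219.8, 369.6, 265.2], 'p': 0.65}
pawl {'box': [335.8, 221.7, 372.4, 268.5], 'p': 0.97}
pad_top {'box': [329.3, 220.3, 372.6, 262.8], 'p': 0.91}
pad_top {'box': [244.7, 166.9, 340.2, 291.3], 'p': 0.64}
top 373.98999581067204 373.98999581067204 316.6831535083145 200.7602453361523 0.003557150390858565 [[ 0.00335906 -0.99986105 -0.01632794]
 [-0.9953235  -0.00176662 -0.09658158]
 [ 0.09653931  0.016576   -0.99519114]] [0.04102856 0.51760411 0.94843724]
housing {'box': [259.7, 100.9, 372.3, 214.4], 'p': 0.68}
lid {'box': [276.5, 100.7, 359.0, 147.7], 'p': 0.64}
pawl {'box': [260.9, 134.9, 288.1, 182.3], 'p': 0.88}
pawl {'box': [368.9, 233.6, 397.8, 265.0], 'p': 0.5}
pad_top {'box': [259.7, 134.7, 287.8, 183.9], 'p': 0.6}
```

Run:
```python
import cv2
for n,(a,b,c,d) in dict(scene=(140,340,220,420),top=(80,240,220,420)).items():
    i=cv2.imread(f"pics/{n}0.png")
    cv2.imwrite(f"pics/{n}0z.png",cv2.resize(i[a:b,c:d],None,fx=4 if n=="top" else 3,fy=4 if n=="top" else 3,interpolation=cv2.INTER_CUBIC))
```

```text
(no output)
```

View pics/scene0.png

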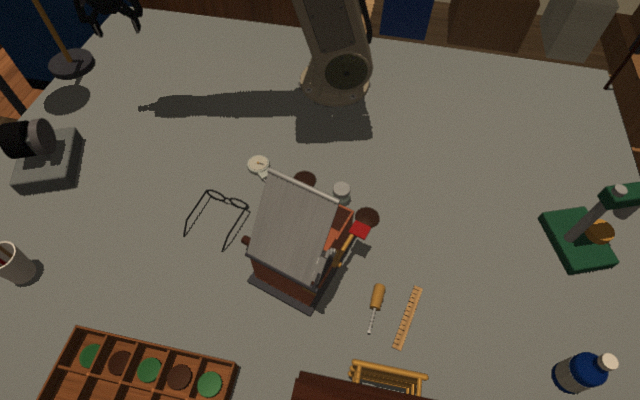

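View pics/top0.png

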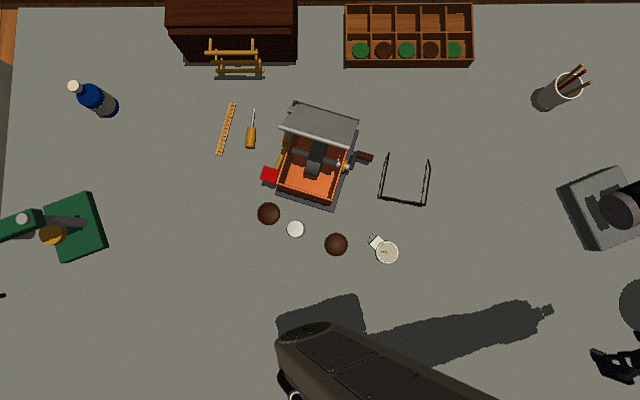

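```bash
sleep 1
```

```text
(no output)
```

View pics/scene0z.png

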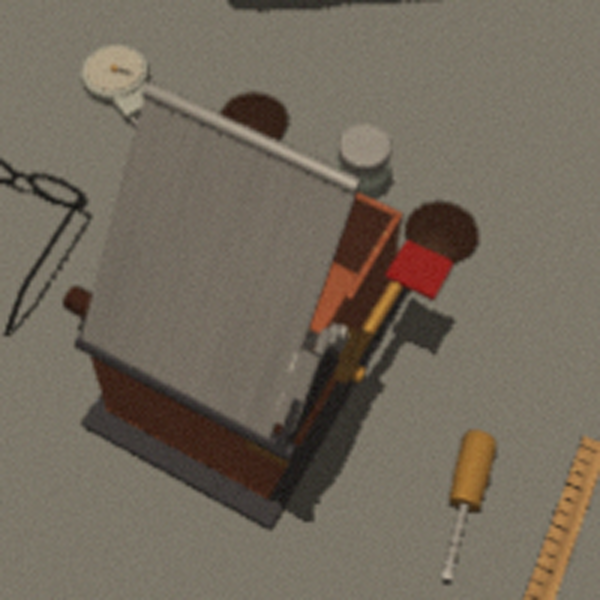

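View pics/top0z.png

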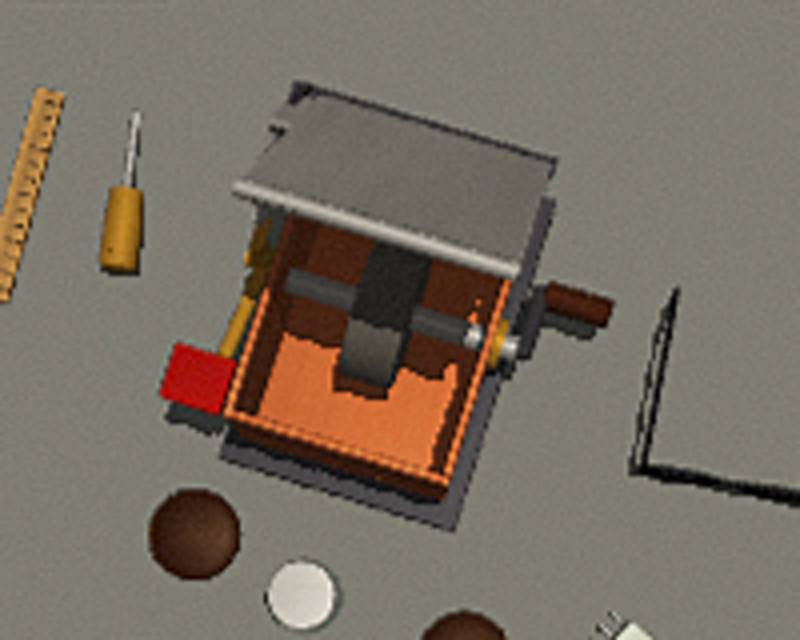

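The pictures show the housing with its lid up, the red pad at about (268,174) in top and (360,230) in scene. The rim front corners are at about (277,184) and (332,201) in top. I'll fit the pose from these corners.

```bash
cat > h.py <<'E'
import numpy as np
def proj(c,X):
    p=np.asarray(X)@np.array(c["R"]).T+c["t"]; s=p[:,:2]/p[:,2:]
    s=s*(1+c["k1"]*(s**2).sum(1,keepdims=True))
    return s*[c["fx"],c["fy"]]+[c["cx"],c["cy"]]
def h2w(v,X):
    a=v[2];R=np.array([[np.cos(a),-np.sin(a),0],[np.sin(a),np.cos(a),0],[0,0,1]])
    return np.asarray(X)@R.T+[v[0],v[1],0]
def lid(th,d,y,z):  # d from hinge to front, z above axis
    return [.1-d*np.cos(th)+z*np.sin(th)*1, y, .122+d*np.sin(th)+z*np.cos(th)]
def pad(al,dx,dy,dz=0):
    # rotate about pivot (6,67), down
    x,z=-.086+dx,.026+dz
    return [.006+x*np.cos(al)+z*np.sin(al)*-1*-1 if 0 else .006+x*np.cos(al)-(-z)*np.sin(al)*-1*-1 if 0 else .006+x*np.cos(al)-z*np.sin(al)*1, .096+dy, .067+z*np.cos(al)+x*np.sin(al)]
E
python3 - <<'E'
from rig import manip
from h import *
from scipy.optimize import least_squares
cs={n:manip.camera(n) for n in("top","scene")}
T=lambda *p:np.array(p)/4+[220,80]
S=lambda *p:np.array(p)/3+[220,140]
P=[(.018,.02),(.018,-.02),(-.018,-.02),(-.018,.02)]
def pts(th):
    t=[[-.1,.07,.12],[-.1,-.07,.12]]+[pad(0,*p) for p in P]+[lid(th,.19,.073,.004),lid(th,.19,-.073,.004),lid(th,0,-.073,.004)]
    s=[pad(0,*p) for p in P]+[lid(th,.19,-.073,.004),lid(th,.19,.073,.004),lid(th,0,-.073,.004),lid(th,0,.073,.004)]
    return t,s
ot=T((228,415),(447,484),(175,343),(238,360),(223,413),(161,396),(236,186),(518,272),(556,158))
os=S((435,297),(388,273),(407,240),(452,263),(147,90),(357,186),(80,345),(290,447))
def f(v):
    t,s=pts(v[3]);return np.r_[(proj(cs["top"],h2w(v,t))-ot).ravel(),(proj(cs["scene"],h2w(v,s))-os).ravel()]
r=least_squares(f,[.55,.1,0,.95],loss="soft_l1")
print(r.x);print(f(r.x).reshape(-1,2).round(1))
v=r.x
print("pad",h2w(v,[pad(0,0,0),pad(.3,0,0)]),"lidfront",h2w(v,[lid(a,.17,0,.004) for a in(v[3],.5,0)]))
E
```

```text
[ 0.62561806  0.04295887 -0.29068474  0.94829502]
[[-1.7 -0.6]
 [ 0.4 -0.8]
 [-0.2 -1. ]
 [-0.4 -0.7]
 [-1.1  0.1]
 [-1.2 -0.4]
 [-1.2  0. ]
 [-0.3 -0.6]
 [-1.2 -0.4]
 [-0.7 -0.4]
 [-1.7 -0.1]
 [-0.9 -1.4]
 [ 0.5 -1.7]
 [-0.8 -0.9]
 [ 0.5 -1.2]
 [-0.6 -0.1]
 [-7.2 -1.1]]
pad [[0.57648863 0.15786013 0.093     ]
 [0.57280737 0.15896141 0.06642401]] lidfront [[0.62957283 0.04177577 0.26244411]
 [0.58032986 0.05650723 0.20701267]
 [0.55855471 0.06302145 0.126     ]]
```

Request:
{"fn": "send_rows", "kwargs": {"dp": [[0,0,-15],[0,0,-15],[0,0,-15],[0,0,-15],[8,-40,0],[8,-45,0],[8,-45,0],[8,-45,0]], "turn": [0.172,0.172,0.172,0.171,0,0,0,0], "jaw": 1}}

```text
t: 1.6
position: [0.3034, -0.3706, 0.3054]
orientation: [[0.958, -0.287, 0.0], [-0.287, -0.958, -0.0], [0.0, 0.0, -1.0]]
ft_force: [0.2, -0.0, 1.5]
grip_width: -0.001
```

Request:
{"fn": "send_rows", "kwargs": {"dp": [[9,-50,0],[9,-50,0],[9,-50,0],[9,-50,0],[9,-50,0],[9,-50,0],[9,-50,0],[0,0,0]], "turn": [0,0,0,0,0,0,0,0]}}

```text
t: 2.6
position: [0.4642, -0.0522, 0.3053]
orientation: [[0.96, -0.279, 0.001], [-0.279, -0.96, 0.001], [0.0, -0.001, -1.0]]
ft_force: [-0.1, -0.4, -0.5]
grip_width: 0.001
```

```bash
cat > st.py <<'E'
from rig import manip
from h import *
V=np.array([.6256,.0430,-.2907])
def hf(p,v=V):
    a=v[2];d=np.asarray(p)-[v[0],v[1],0]
    return np.array([d[0]*np.cos(a)+d[1]*np.sin(a),-d[0]*np.sin(a)+d[1]*np.cos(a),d[2]])
def show():
    s=manip.observe();print(round(s["t"],2),np.round(s["position"],4),"hf mm",(hf(s["position"])*1e3).round(1),"F",np.round(s["ft_force"],1),"w",round(s["grip_width"],2));print(np.round(s["orientation"],3).tolist())
E
python3 -c "
from st import *
import cv2
show()
c=manip.camera('top');cv2.imwrite('pics/top1.png',c['color'][:,:,::-1])
c=manip.camera('wrist');cv2.imwrite('pics/w1.png',c['color'][:,:,::-1])
print(c['tool_from_camera'],c['fx'],c['cx'],c['cy'],c['k1'])
print(manip.find_in('wrist','pad_top')[:2])
"
```

```text
2.6 [ 0.4642 -0.0522  0.3053] hf mm [-127.3 -137.5  305.3] F [-0.1 -0.4 -0.5] w 0.0
[[0.96, -0.279, 0.001], [-0.279, -0.96, 0.001], [0.0, -0.001, -1.0]]
[[ 5.12822944e-05 -9.56806221e-01 -2.90726423e-01  7.37659776e-02]
 [ 9.99999971e-01 -1.97134606e-05  2.41272376e-04 -2.14853013e-04]
 [-2.36582134e-04 -2.90726426e-01  9.56806192e-01 -1.28293242e-01]
 [ 0.00000000e+00  0.00000000e+00  0.00000000e+00  1.00000000e+00]] 279.91996238653775 317.7043653113221 197.00826037968912 -0.030691168354752517
[{'box': [96.3, 35.9, 131.0, 152.2], 'p': 0.65}, {'box': [349.5, 170.0, 402.8, 214.8], 'p': 0.49}]
```

Request:
{"fn": "send_rows", "kwargs": {"dp": [[5,-40,0],[7,-50,0],[7,-50,0],[7,-50,0],[8,-50,0],[5,0,15],[0,0,20],[0,0,0]], "turn": [0,0,0,0,0,0,0,0]}}

```text
t: 3.75
position: [0.5293, 0.0487, 0.2778]
orientation: [[0.994, -0.113, 0.005], [-0.113, -0.989, 0.1], [-0.006, -0.1, -0.995]]
ft_force: [-0.4, -0.9, 0.3]
grip_width: 0.001
```

```bash
python3 -c "
from st import *
import cv2
show()
s=manip.observe()
c=manip.camera('wrist');I=c['color'];cv2.imwrite('pics/w2.png',I[:,:,::-1])
for n in('scene','top'):
  cv2.imwrite(f'pics/{n}2.png',manip.camera(n)['color'][:,:,::-1])
m=(I[:,:,0]>110)&(I[:,:,1]<50)&(I[:,:,2]<50)
k,l,st,ce=cv2.connectedComponentsWithStats(m.astype(np.uint8));print(st,ce)
T=np.array(c['tool_from_camera'])
for i in range(1,k):
  if st[i,4]<100: continue
  u=(ce[i]-[c['cx'],c['cy']])/c['fx'];r=(u**2).sum();u=u/(1+c['k1']*r)
  d=T[:3,:3]@[*u,1];R=np.array(s['orientation']);d=R@d;o=np.array(s['position'])+R@T[:3,3]
  p=o+d*(.093-o[2])/d[2];print('pad',p,hf(p))
"
```

```text
3.75 [0.5293 0.0487 0.2778] hf mm [-93.9 -22.1 277.8] F [-0.4 -0.9  0.3] w 0.0
[[0.994, -0.113, 0.005], [-0.113, -0.989, 0.1], [-0.006, -0.1, -0.995]]
[[     0      0    640    400 255268]
 [   220    131     29     32    732]] [[319.74692872 199.65348575]
 [233.38934426 145.97540984]]
pad [0.57782106 0.16011539 0.093     ] [-0.07934226  0.0985071   0.093     ]
```

View pics/w2.png

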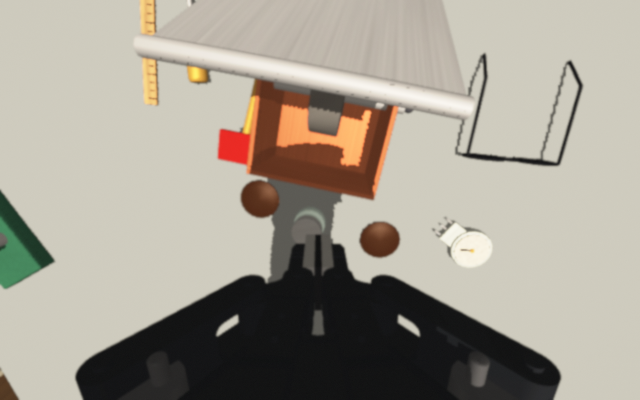

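View pics/scene2.png

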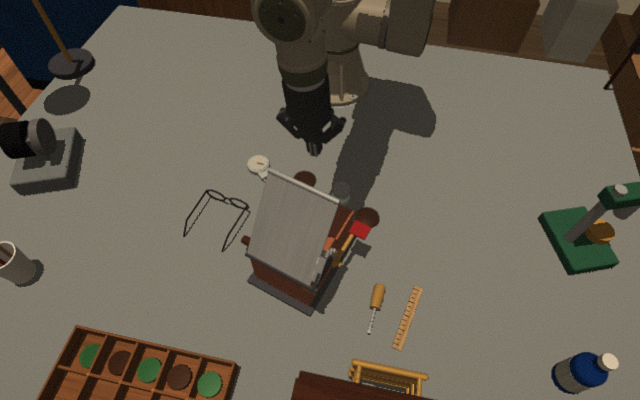

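The wrist view agrees with the fitted pad position to about 3 mm. However, the tool fell short and tilted, so I'll check the joints.

```bash
python3 -c "
from st import *
s=manip.observe();print(np.round(s['q'],1),np.round(s['joint_velocities'],1))"
```

```text
[ -6.6  12.3  -0.2  77.6   5.8 179.9] [-0.2 -0.4  0.6 -0.1  0.   0.1]
```

Request:
{"fn": "send_rows", "kwargs": {"dp": [[0,0,0],[0,0,0],[0,0,0],[0,0,0],[0,0,0],[0,0,0],[0,0,0],[0,0,0]], "turn": [0,0,0,0,0,0,0,0]}}

```text
t: 4.9
position: [0.5304, 0.0485, 0.2802]
orientation: [[0.994, -0.113, 0.01], [-0.113, -0.988, 0.1], [-0.002, -0.101, -0.995]]
ft_force: [0.5, -0.3, -0.7]
grip_width: 0.001
```

```bash
python3 -c "
from st import *
show();s=manip.observe();print(np.round(s['q'],1),np.round(s['joint_velocities'],1))"
```

```text
4.9 [0.5304 0.0485 0.2802] hf mm [-92.8 -22.  280.2] F [ 0.5 -0.3 -0.7] w 0.0
[[0.994, -0.113, 0.01], [-0.113, -0.988, 0.1], [-0.002, -0.101, -0.995]]
[ -6.6  12.3  -0.2  77.6   5.8 179.9] [ 0.1  0.   0.   0.   0.1 -0. ]
```

Joint 6 is at its 180° limit, so I'll turn back so that the jaws' axis lies along the housing's x.

Request:
{"fn": "send_rows", "kwargs": {"dp": [[0,0,0],[0,0,0],[0,0,0],[0,0,0],[0,0,0],[0,0,0],[0,0,0],[0,0,0]], "turn": [-0.174,-0.174,-0.174,-0.174,-0.174,-0.174,-0.174,-0.174]}}

```text
t: 5.9
position: [0.5304, 0.0485, 0.2802]
orientation: [[0.282, 0.959, 0.01], [0.954, -0.282, 0.1], [0.099, -0.019, -0.995]]
ft_force: [-0.7, 0.3, -0.1]
grip_width: -0.002
```

```bash
python3 -c "
from st import *
show();s=manip.observe();print(np.round(s['q'],1),np.round(s['joint_velocities'],1))"
```

```text
5.9 [0.5304 0.0485 0.2802] hf mm [-92.8 -22.  280.2] F [-0.7  0.3 -0.1] w -0.0
[[0.282, 0.959, 0.01], [0.954, -0.282, 0.1], [0.099, -0.019, -0.995]]
[-6.6 12.3 -0.2 77.6  5.8 99.9] [ -0.1   0.1   0.   -0.1   0.1 -79. ]
```

Request:
{"fn": "send_rows", "kwargs": {"dp": [[20,0,0],[30,2,0],[30,2,0],[22,2,0],[10,4,30],[0,0,40],[0,0,40],[0,0,40]], "turn": [0,0,0,0,0,0,0,0]}}

```text
t: 6.9
position: [0.5739, 0.1682, 0.1406]
orientation: [[0.289, 0.957, 0.01], [0.952, -0.289, 0.1], [0.099, -0.019, -0.995]]
ft_force: [0.4, 0.6, 0.5]
grip_width: -0.001
```

```bash
cat >> st.py <<'E'
def pics(i,names=("scene","wrist")):
    import cv2
    for n in names: cv2.imwrite(f'pics/{n}{i}.png',manip.camera(n)['color'][:,:,::-1])
def tip():
    s=manip.observe();z=np.array(s["orientation"])[:,2];p=np.array(s["position"])+.014*z
    print("tip hf",(hf(p)*1e3).round(1),"F",np.round(s["ft_force"],1),"q",np.round(s["q"],1),"t",round(s["t"],2),"z_t",z.round(3))
E
python3 -c "
from st import *
tip();pics(3)"
```

```text
tip hf [-85.7 106.5 126.7] F [0.4 0.6 0.5] q [  5.9  21.9  -6.8  60.1   5.7 112.8] t 6.9 z_t [ 0.01   0.1   -0.995]
```

View pics/scene3.png

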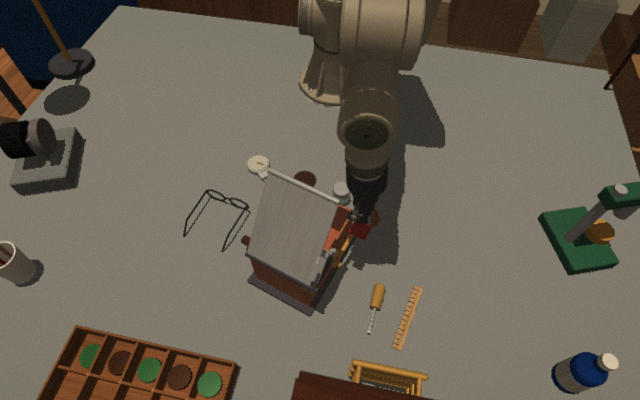

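View pics/wrist3.png

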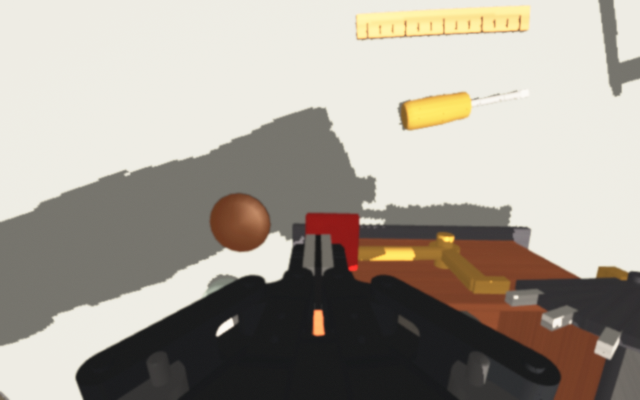

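The fingertips (wrist px ~318,240) are over the red pad (305–358, 213–270). I'll lower them.

Request:
{"fn": "send_rows", "kwargs": {"dp": [[-1,0,10],[-1,0,8],[-1,0,6],[-1,0,4],[0,0,3],[0,0,3],[0,0,2],[0,0,0]], "turn": [0,0,0,0,0,0,0,0]}}

```text
t: 8.0
position: [0.5728, 0.1671, 0.1057]
orientation: [[0.288, 0.958, 0.01], [0.953, -0.287, 0.1], [0.099, -0.02, -0.995]]
ft_force: [-1.8, 0.7, 0.3]
grip_width: 0.005
```

```bash
python3 -c "
from st import *
tip()"
```

```text
tip hf [-86.4 105.2  91.7] F [-1.8  0.7  0.3] q [  5.8  23.4  -9.9  55.6   5.7 112.6] t 8.0 z_t [ 0.01   0.1   -0.995]
```

Request:
{"fn": "send_rows", "kwargs": {"dp": [[0,0,2],[0,0,2],[0,0,2],[0,-1,2],[0,0,2],[-1,0,2],[0,-1,2],[0,0,2]], "turn": [0,0,0,0,0,0,0,0]}}

```text
t: 9.0
position: [0.5712, 0.1684, 0.0897]
orientation: [[0.288, 0.958, 0.011], [0.953, -0.287, 0.1], [0.099, -0.019, -0.995]]
ft_force: [-0.4, -0.5, 3.6]
grip_width: 0.002
```

```bash
python3 -c "
from st import *
tip();pics(4)"
```

```text
tip hf [-88.3 105.9  75.8] F [-0.4 -0.5  3.6] q [  6.   24.  -11.4  53.4   5.7 112.8] t 9.0 z_t [ 0.011  0.1   -0.995]
```

View pics/wrist4.png

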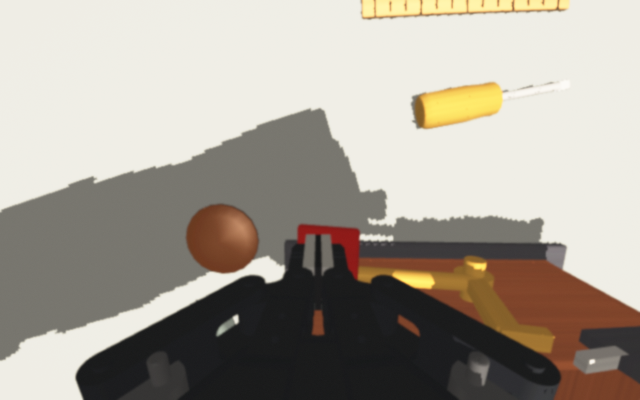

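The pad is moving at 3.6 N, and the pawl nose is swinging away from the teeth. I'll continue.

Request:
{"fn": "send_rows", "kwargs": {"dp": [[0,0,2],[0,0,2],[0,0,2],[0,0,2],[-1,0,2],[0,0,1],[0,0,1],[0,0,0]], "turn": [0,0,0,0,0,0,0,0]}}

```text
t: 10.1
position: [0.5708, 0.1687, 0.0776]
orientation: [[0.288, 0.958, 0.01], [0.953, -0.287, 0.1], [0.099, -0.019, -0.995]]
ft_force: [0.2, 0.7, 1.7]
grip_width: 0.001
```

```bash
python3 -c "
from st import *
tip();pics(5)"
```

```text
tip hf [-88.8 106.1  63.6] F [0.2 0.7 1.7] q [  6.   24.6 -12.4  51.9   5.7 112.8] t 10.1 z_t [ 0.01   0.1   -0.995]
```

View pics/wrist5.png

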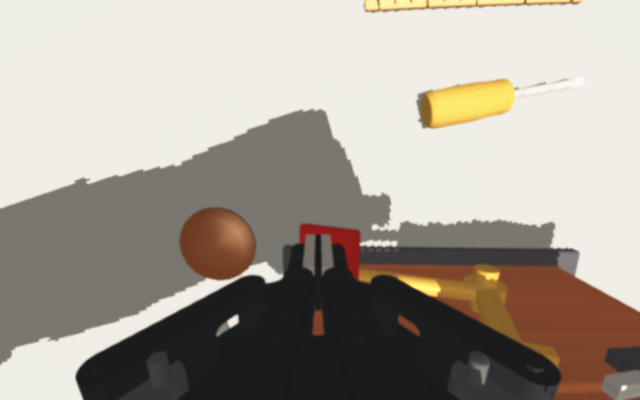

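Request:
{"fn": "send_rows", "kwargs": {"dp": [[0,0,1],[0,0,1],[0,0,0.5],[0,0,0.5],[0,0,0],[0,0,0],[0,0,0],[0,0,0]], "turn": [0,0,0,0,0,0,0,0]}}

```text
t: 11.2
position: [0.5711, 0.1687, 0.0754]
orientation: [[0.288, 0.958, 0.011], [0.953, -0.288, 0.1], [0.099, -0.018, -0.995]]
ft_force: [-1.1, -1.6, 6.9]
grip_width: 0.003
```

```bash
python3 -c "
from st import *
tip()"
```

```text
tip hf [-88.5 106.2  61.5] F [-1.1 -1.6  6.9] q [  6.   24.7 -12.5  51.5   5.6 112.8] t 11.2 z_t [ 0.011  0.1   -0.995]
```

Force rose to 6.9 N as travel stalled, so the pawl is at or near its stop. I'll lift off and look.

Request:
{"fn": "send_rows", "kwargs": {"dp": [[0,0,-3],[0,0,-10],[2,0,-30],[4,0,-45],[5,0,-50],[5,0,-50],[5,0,-50],[0,0,-30]], "turn": [0,0,0,0,0,0,0,0]}}

```text
t: 12.2
position: [0.5744, 0.1622, 0.3467]
orientation: [[0.287, 0.958, 0.013], [0.953, -0.287, 0.101], [0.1, -0.016, -0.995]]
ft_force: [-0.1, -0.6, 0.1]
grip_width: 0.001
```

```bash
python3 -c "
from st import *
tip();show();pics(6,('scene','wrist','top'))
import cv2
i=cv2.imread('pics/scene6.png');cv2.imwrite('pics/scene6z.png',cv2.resize(i[140:340,220:420],None,fx=3,fy=3,interpolation=cv2.INTER_CUBIC))
i=cv2.imread('pics/top6.png');cv2.imwrite('pics/top6z.png',cv2.resize(i[80:240,220:420],None,fx=4,fy=4,interpolation=cv2.INTER_CUBIC))
"
```

```text
tip hf [-83.5 100.9 332.7] F [-0.1 -0.6  0.1] q [  5.3  18.8  17.7  87.6   5.7 112.1] t 12.2 z_t [ 0.013  0.101 -0.995]
12.2 [0.5744 0.1622 0.3467] hf mm [-83.2  99.5 346.7] F [-0.1 -0.6  0.1] w 0.0
[[0.287, 0.958, 0.013], [0.953, -0.287, 0.101], [0.1, -0.016, -0.995]]
```

View pics/wrist6.png

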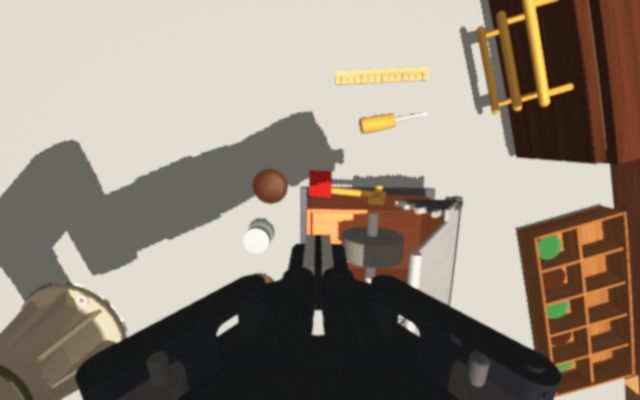

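View pics/scene6z.png

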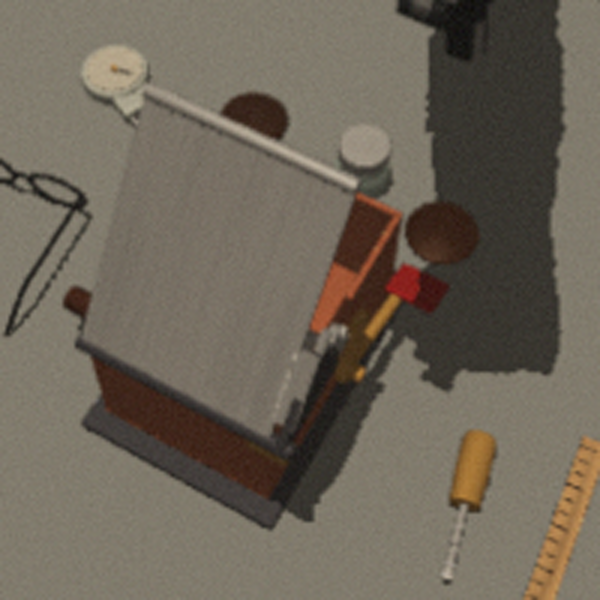

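The pad is visibly lower (scene zoom about 420,268 → 418,288), and the lid hasn't changed. I'll check the angle numerically.

```bash
python3 -c "
from st import *
c=manip.camera('scene')
P=[(.018,.02),(.018,-.02),(-.018,-.02),(-.018,.02)]
print('obs',np.array([(435,311),(388,288),(405,265),(448,285)]))
for a in(0,.24,.3,.36):
  print(a,((proj(c,h2w(V,[pad(a,*p) for p in P]))-[220,140])*3).round(0).tolist())
"
```

```text
obs [[435 311]
 [388 288]
 [405 265]
 [448 285]]
0 [[433.0, 296.0], [383.0, 273.0], [404.0, 236.0], [453.0, 258.0]]
0.24 [[433.0, 303.0], [384.0, 280.0], [403.0, 250.0], [451.0, 272.0]]
0.3 [[433.0, 305.0], [384.0, 282.0], [403.0, 254.0], [450.0, 276.0]]
0.36 [[432.0, 308.0], [384.0, 285.0], [402.0, 259.0], [449.0, 281.0]]
```

Pawl is at about 0.36 (its stop), clear of the teeth. Next I'll go over the lid, behind its front edge.

Request:
{"fn": "send_rows", "kwargs": {"dp": [[-10,12,-5],[-20,20,0],[-20,22,0],[-20,22,0],[-20,22,0],[-14,18,5],[0,2,18],[0,0,0]], "turn": [0,0,0,0,0,0,0,0]}}

```text
t: 13.4
position: [0.6568, 0.0303, 0.31]
orientation: [[0.289, 0.957, 0.005], [0.952, -0.288, 0.101], [0.098, -0.024, -0.995]]
ft_force: [-1.3, -0.3, 0.4]
grip_width: -0.001
```

```bash
python3 -c "
from st import *
tip();pics(7,('scene',))
import cv2
i=cv2.imread('pics/scene7.png');cv2.imwrite('pics/scene7z.png',cv2.resize(i[140:340,220:420],None,fx=3,fy=3,interpolation=cv2.INTER_CUBIC))
"
```

```text
tip hf [ 33.2  -1.9 296. ] F [-1.3 -0.3  0.4] q [-6.9 27.6 25.8 88.6  5.8 99.9] t 13.4 z_t [ 0.005  0.101 -0.995]
```

View pics/scene7z.png

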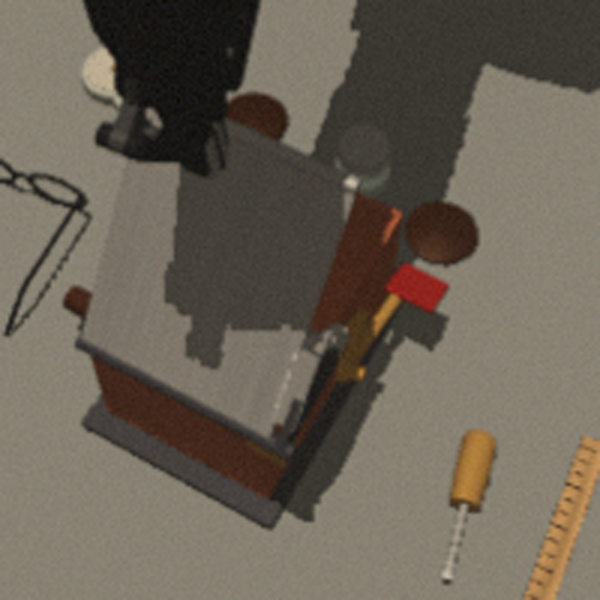

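The tip is over the lid, behind the front edge and clear of it (scene zoom ~215,165). I'll lower it and start the push along the lid's arc.

Request:
{"fn": "send_rows", "kwargs": {"dp": [[0,0,12],[0,0,12],[0,-5,9],[0,-6,4],[0,-6,5],[0,-6,5],[0,-6,6],[0,-6,6]], "turn": [0,0,0,0,0,0,0,0]}}

```text
t: 14.45
position: [0.6251, 0.0465, 0.2561]
orientation: [[0.288, 0.958, 0.014], [0.953, -0.288, 0.099], [0.099, -0.016, -0.995]]
ft_force: [1.7, -2.4, 5.1]
grip_width: -0.001
```

```bash
python3 -c "
from st import *
tip();pics(8,('scene',))
import cv2
i=cv2.imread('pics/scene8.png');cv2.imwrite('pics/scene8z.png',cv2.resize(i[140:340,220:420],None,fx=3,fy=3,interpolation=cv2.INTER_CUBIC))
"
```

```text
tip hf [ -1.7   4.6 242.2] F [ 1.7 -2.4  5.1] q [ -5.7  23.1  11.4  78.1   5.7 101. ] t 14.45 z_t [ 0.014  0.099 -0.995]
```

View pics/scene8z.png

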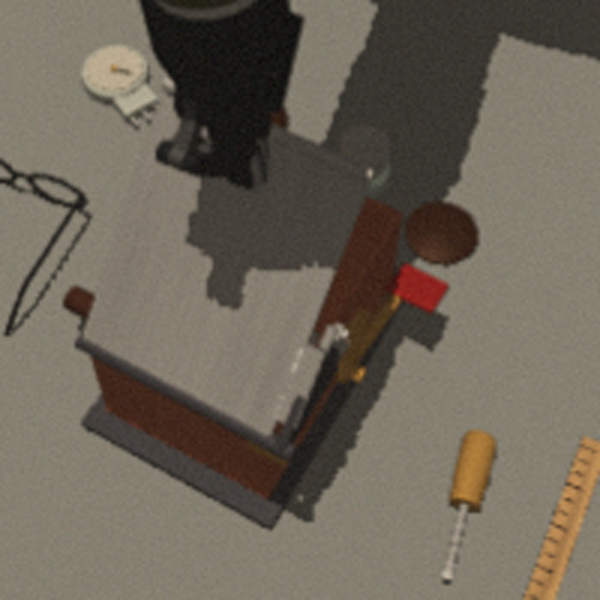

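The lid is moving and has closed a little. I'll continue along the arc.

Request:
{"fn": "send_rows", "kwargs": {"dp": [[-1,-7,8],[-1,-7,9],[-1,-6,9],[-1,-6,10],[-1,-5,10],[-1,-4,10],[-1,-4,10],[-1,-3,10]], "turn": [0,0,0,0,0,0,0,0]}}

```text
t: 15.5
position: [0.5825, 0.0594, 0.1796]
orientation: [[0.287, 0.958, 0.011], [0.953, -0.287, 0.101], [0.1, -0.019, -0.995]]
ft_force: [-0.4, 1.9, 5.2]
grip_width: -0.002
```

```bash
python3 -c "
from st import *
tip();pics(9,('scene',))
import cv2
i=cv2.imread('pics/scene9.png');cv2.imwrite('pics/scene9z.png',cv2.resize(i[140:340,220:420],None,fx=3,fy=3,interpolation=cv2.INTER_CUBIC))
"
```

```text
tip hf [-46.2   4.8 165.7] F [-0.4  1.9  5.2] q [ -4.9  20.   -3.9  65.9   5.8 101.8] t 15.5 z_t [ 0.011  0.101 -0.995]
```

View pics/scene9z.png

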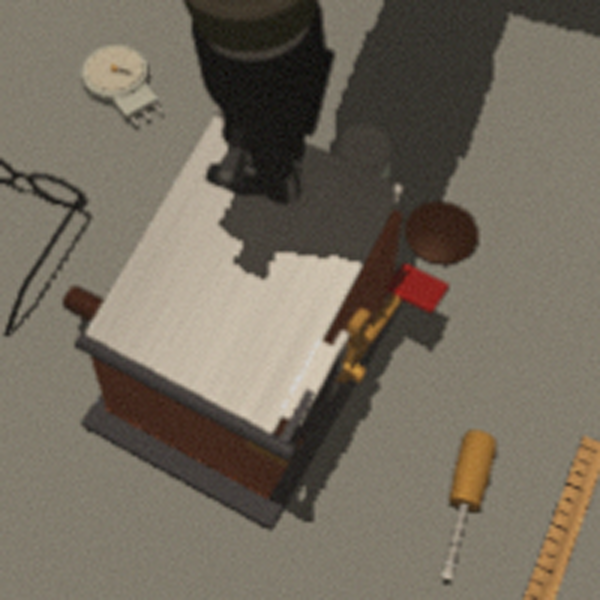

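The lid is well down and past the teeth at 5 N. Now the last 40 mm, slowing at the end.

Request:
{"fn": "send_rows", "kwargs": {"dp": [[-1,-2,8],[-1,-2,8],[-1,-1,7],[-1,0,6],[0,0,4],[0,0,3],[0,0,2],[0,0,0]], "turn": [0,0,0,0,0,0,0,0]}}

```text
t: 16.55
position: [0.5767, 0.0599, 0.1407]
orientation: [[0.288, 0.958, 0.009], [0.953, -0.288, 0.099], [0.098, -0.02, -0.995]]
ft_force: [-0.5, -0.6, 1.4]
grip_width: -0.002
```

```bash
python3 -c "
from st import *
tip()"
```

```text
tip hf [-52.    3.5 126.8] F [-0.5 -0.6  1.4] q [ -4.9  20.9  -8.4  60.7   5.7 101.9] t 16.55 z_t [ 0.009  0.099 -0.995]
```

Request:
{"fn": "send_rows", "kwargs": {"dp": [[0,0,1],[0,0,1],[0,0,1],[0,0,0.5],[0,0,0],[0,0,0],[0,0,0],[0,0,0]], "turn": [0,0,0,0,0,0,0,0]}}

```text
t: 17.55
position: [0.5768, 0.06, 0.1402]
orientation: [[0.288, 0.957, 0.011], [0.953, -0.288, 0.099], [0.098, -0.018, -0.995]]
ft_force: [-7.6, -3.8, 18.4]
grip_width: 0.002
```

```bash
python3 -c "
from st import *
tip()"
```

```text
tip hf [-51.8   3.7 126.3] F [-7.6 -3.8 18.4] q [ -4.8  20.8  -8.5  60.5   5.7 102. ] t 17.55 z_t [ 0.011  0.099 -0.995]
```

There is a solid stop at z = 126 mm (shut top face = 126) with 18 N. I'll retract.

Request:
{"fn": "send_rows", "kwargs": {"dp": [[0,0,-3],[0,0,-10],[0,0,-30],[0,0,-40],[0,0,-40],[0,-30,-20],[0,-40,0],[0,-40,0]], "turn": [0,0,0,0,0,0,0,0]}}

```text
t: 18.55
position: [0.4696, 0.0782, 0.2823]
orientation: [[0.288, 0.958, 0.01], [0.953, -0.288, 0.1], [0.099, -0.019, -0.995]]
ft_force: [-0.0, 0.2, -0.4]
grip_width: 0.003
```

Request:
{"fn": "send_rows", "kwargs": {"dp": [[-30,0,0],[-40,0,0],[-40,0,0],[-40,0,0],[-40,0,0],[0,0,0],[0,0,0],[0,0,0]], "turn": [0,0,0,0,0,0,0,0]}}

```text
t: 19.55
position: [0.416, -0.1022, 0.2634]
orientation: [[0.286, 0.958, 0.01], [0.953, -0.286, 0.1], [0.099, -0.019, -0.995]]
ft_force: [-0.3, -0.7, -0.1]
grip_width: -0.003
```

```bash
python3 -c "
from st import *
tip();pics(10,('scene','top'))
c=manip.camera('scene')
print('shut pred lid corners',[((proj(c,h2w(V,[lid(a,.19,-.073,.004),lid(a,.19,.073,.004)]))-[220,140])*3).round().tolist() for a in(0,.03,.06)])
import cv2
i=cv2.imread('pics/scene10.png');cv2.imwrite('pics/scene10z.png',cv2.resize(i[140:340,220:420],None,fx=3,fy=3,interpolation=cv2.INTER_CUBIC))
"
```

```text
tip hf [-159.5 -197.8  249.5] F [-0.3 -0.7 -0.1] q [-28.2   2.5 -13.9  75.8   5.3  78.3] t 19.55 z_t [ 0.01   0.1   -0.995]
shut pred lid corners [[[224.0, 139.0], [400.0, 218.0]], [[223.0, 135.0], [400.0, 214.0]], [[223.0, 131.0], [400.0, 210.0]]]
```

View pics/scene10z.png

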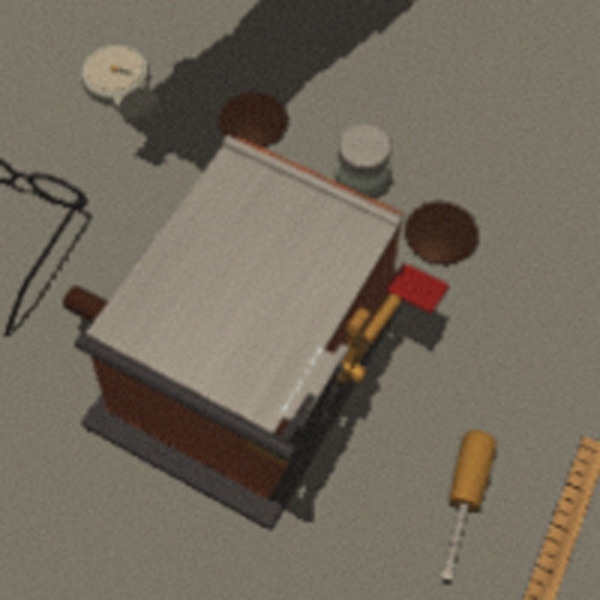

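View pics/top10.png

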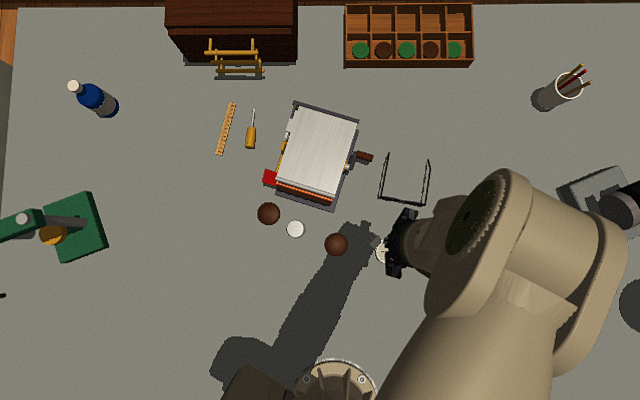

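The lid lies flat, with its front corners at scene zoom (230,140) and (400,214) against predicted (224,139) and (400,218). The pad is still down, the loose items haven't moved, and the hand is clear.

```bash
python3 -c "
from rig import manip
print(manip.hand_in())"
```

```text
the job is handed in; nothing more can be done
None
```

I pressed the pawl's red pad down first, then pushed the lid shut. I handed in at about 20 s with the hand clear.

**Pawl:** I pressed until the force rose to about 7 N as the travel stalled. The camera put the pawl at about 0.36 rad, its stop, and the pad was still down in the last picture.

**Lid:** I followed its arc at about 5 N until it hit a solid stop at a fingertip height of 126 mm, where the shut top face should be. I pressed there with about 18 N. The last pictures show it flat, with the front corners within about 2 image pixels of where a shut lid should appear.

**Loose items:** they looked unmoved by eye in the before and after pictures. I did not measure them.

**One thing went wrong:** on the way in, joint 6 reached its 180° limit, and the tool stayed tilted by about 6° from then on. I turned the hand back about 80° and carried on. I noticed no unwanted contact in the pictures or the force readings.

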